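# Show a stamped plate to the inspection camera

## Robot

A 7-joint arm with a two-finger parallel gripper is mounted at the origin on a cart in front of the work surface, level with it; the furniture and walls round the work are solid. World frame = base frame: x ahead of the robot, y to its left, z up, the work surface at z = 0. Lengths are in m, angles in rad, forces in N, time in s.
With the tool pointing down it reaches from about 0.425 to 0.925 m from the base axis. Payload 6.8 kg.
Tool frame: the origin (TCP) lies midway between the tips of the shut fingers; the grasp point (between the pads) lies 19 mm behind it; z points along the fingers, y is the direction in which the jaws open and shut (so a half turn about z gives the same grasp; the last joint's range is limited). The gripper opens to 85 mm and grips with 20 to 120 N. Pads are 22 mm wide; open, the fingers measure 114 mm over their backs; the gripper's body (76 mm by 85 mm) begins 54 mm behind the grasp point. The pads swing forward as they close: fully open they stand 13 mm farther back than shut.
Start: joints at [1.078, 0.477, 0.022, 1.555, -0.011, 1.109, -0.083], TCP at [0.253, -0.626, 0.231] pointing down, gripper open.
Joint ranges: [-2.96, 2.96], [-0.34, 2.1], [-1.41, 1.46], [0.24, 2.44], [-1.37, 4.51], [0.17, 1.92], [-2.96, 2.96]. Speed limits (rad/s): [2.39, 2.39, 3.14, 3.14, 3.14, 3.14, 3.14].

## Interface

Orientations are given as a unit quaternion [w, x, y, z].
In Python, from station import * gives the robot as it stands. The module is installed in compiled form; this text tells all that it offers.
- The arm moves only by the tool jog_arm, never from a script. Its arguments are lists of equal length, an entry for each row: "dp": the shift along the tool's x, y, z in units of 25 mm (1.0 is 25 mm), a list of three; "angular": the turn, a rotation vector about the tool's x, y, z in units of 5 degrees (1.0 is 5 degrees), a list of three; "claw": the finger opening in mm, from 0 to 85.4. A call has exactly 5 rows; each row is the pose to reach, as a shift and turn from the pose commanded when the call began, along the tool's axes at that moment; what a row does not reach only later rows make up. A row lasts 1/10 s, in which the tool goes at most 50 mm and 8.59 degrees, less where a joint would pass 70% of its speed; a pose out of reach is approached as far as the arm can. A call with a gripper value outside its range is refused whole. The fingers move at their own pace and stop on an object; "grip_force" is the grip in N (left out, the last holds). Time passes only in rows, so rows that repeat a pose let the fingers close, or fill a call up. It gives the time, the measured TCP pose, the force and the opening at its end, in the units of the state.
- get_obs(): the state, without advancing time (a new reading comes with each control period).
- read_camera(name): name is "scene" or "top" or "wrist"; returns a dict with "pixels" (480x640x3 uint8, blue, green, red), "camera_matrix" (3x3 intrinsics, pixels), "rvec" (rotation vector, rad) and "tvec" (3), from world to camera coordinates, as OpenCV has them. Camera axes: x right, y down, z forward; pixel columns grow to the right and rows downward; lengths in m; the calibration is good to about 2 mm. A picture is of the moment at which its call begins. There is no depth.
- hand_in(): hands the job in, once; it reports no verdict.
The state is a dict: "t": time; "q": joint angles; "joint_vel": joint speeds; "joint_torque": joint torques, N m; "eef_pos": TCP position; "tool_rot": TCP orientation; "contact_force": force on the tool from outside, world axes, zero at the start; "torque": the same for the moment, N m; "gripper_width": opening from 0.0 (shut) to 1.0 (fully open).
Only numpy, scipy, OpenCV 4.12 (cv2) and the standard library are available. Lean on these libraries where they do the work, as an engineer would, in place of code of your own. Each camera call takes 0.05 s, during which the arm holds its last target.

## Task

Draw the brass plate up out of its slot in the plate rack, turn it so that one of its broad faces looks squarely into the lens of the inspection camera, and hold it there in the air, centred on the line of sight and about 120 mm in front of the lens. Finish while still holding it, quite still, for the camera to take its picture. Leave the other two plates standing in the rack, do not touch the camera, and leave the things lying round about where they are.

Things in the scene. Friction and masses are not known exactly. Their poses are not given: they have to be found in the camera images.
- plate_brass: The yellow brass stamped plate, 8 mm thick (x), 60 wide (y), 95 tall (z), a 20 mm round hole in its middle; about 0.26 kg, both faces alike. It stands upright on a short edge in a rack slot: lower 28 mm in the slot, upper 67 mm free. Origin: middle of its lower edge; x is square to the broad faces, z runs up the plate.
- plate_brass_center (a point): The middle of the brass plate, 47.5 mm above its lower edge, in the hole; axes as the plate's.
- plate_aluminium: A pale aluminium plate of the same size and shape in another slot; stays there. Origin: middle of its lower edge.
- plate_dark: A dark steel plate of the same size and shape in another slot; stays there. Origin: middle of its lower edge.
- plate_rack: Grey slotted block with black cheeks, 176 (x) x 86 (y) x 38 mm high, fixed to the table. Three slots 62 mm apart along its x, each 10 mm wide (1 mm play each side of a plate), 63 mm long along y, floor 6 mm above the table; block top at 34 mm. Origin: centre of its underside. Which plate is in which slot varies.
- camera_stand: Fixed stand of the inspection camera: dark foot 100 x 90 x 14 mm, pillar 276 mm high. 44 mm before the pillar, 240 mm up, it carries a grey camera head 42 mm square with a white 60 mm ring light round the lens, tilted to look 23 to 37 degrees downward (varies), across the table to the robot's left. Origin: centre of the foot's underside; front is -x.
- lens (a point): Middle of the front of the camera's lens. The camera looks along this frame's -x axis (x points back into the camera); y is level, z is up across the view. A point 120 mm in front of the lens is [-0.12, 0, 0] in this frame.
- screw_tin: Bystander: round white tin, 51 mm across, 42 mm high. Origin: centre of underside.
- polish_tin: Bystander: flat round tin with a blue lid, 69 mm across, 28 mm high. Origin: centre of underside.
- driver_yellow: Bystander: small screwdriver with a yellow handle, lying, 166 mm long. Origin: its middle, on the table.
- dial_gauge: Bystander: dial gauge lying on its back, 101 x 57 x 22 mm. Origin: on the table beneath it.
There are look-alikes about, which are no part of the job. There is more than one size of the plate_brass; the one meant has the size given above.

How it is judged:
By the outcome, as a careful person would: the job done as asked, in the order asked, and still so for the second after the job is handed in, while the arm keeps its last pose, push and grip.
It also fails if it takes over 32 s, if anything falls off the work surface, if the arm or the gripper's body presses on something with over 40 N, if the wrist force passes 120 N, or if a joint passes its speed limit or range.

## Working session

There is one attempt and no reset: what is moved stays moved. The work goes in short steps, Python scripts to look and compute and a tool call to move; the robot and the scene stay as the last step left them, time stands still between calls to the robot, and variables do not carry over. Pictures are saved under pics/ and viewed, and the job is handed in when it is done.

Besides the shell and the picture viewer there is one more tool, called after ">>>" as a command line: name --argument value ..., lists and objects as JSON in quotes. jog_arm: Moves the arm, as the interface text tells. Its arguments: {"type":"object","properties":{"dp":{"type":"array","items":{"type":"array","items":{"type":"number"}}},"angular":{"type":"array","items":{"type":"array","items":{"type":"number"}}},"claw":{"type":"array","items":{"type":"number"}},"grip_force":{"type":"number"}},"required":["dp","angular","claw"]}

```bash
mkdir -p pics; python3 - <<'E'
from station import *
import cv2,numpy as np,pickle
o=get_obs(); print(o)
for n in ["scene","top","wrist"]:
    c=read_camera(n); cv2.imwrite(f"pics/{n}0.png",c["pixels"]); pickle.dump(c,open(f"{n}0.pkl","wb"))
    print(n,c["camera_matrix"].tolist(),c["rvec"],c["tvec"])
E
```

```text
{'t': 0.0, 'q': array([ 1.07792255,  0.47779698,  0.02235301,  1.55647316, -0.01147294,
        1.10929592, -0.08309815]), 'joint_vel': array([ 0.00149687, -0.00039083,  0.00177417, -0.00143285,  0.00135913,
       -0.00172511,  0.0015201 ]), 'joint_torque': array([-9.08745028e-05, -5.96458590e+01,  1.60747737e+00, -2.81204313e+01,
        1.22833857e-02,  9.49329376e-03,  3.92941018e-06]), 'eef_pos': array([ 0.25310511, -0.62510035,  0.23031892]), 'tool_rot': array([-8.85734218e-04,  9.81547989e-01,  1.91213741e-01, -2.57949774e-04]), 'contact_force': array([-1.58260113,  0.1985792 ,  0.8008446 ]), 'torque': array([-0.04365879, -0.00243694, -0.00625299]), 'gripper_width': 0.9984944592858137}
scene [[485.0220685461218, 0.0, 323.7121947425322], [0.0, 485.0220685461218, 234.93314071378626], [0.0, 0.0, 1.0]] [ 0.70170835 -2.50072134  1.28272898] [0.38413722 0.34569524 0.73490412]
top [[504.9891006137501, 0.0, 320.9718553490014], [0.0, 504.9891006137501, 239.27340456907987], [0.0, 0.0, 1.0]] [ 2.17126547 -2.13145717  0.22060521] [-0.18059874  0.54623858  1.11300676]
wrist [[343.95149068828823, 0.0, 315.0603095552388], [0.0, 343.95149068828823, 246.80387813215177], [0.0, 0.0, 1.0]] [-2.38490116  1.60775125  0.25406456] [-0.67370123 -0.0390241   0.38103286]
```

View pics/scene0.png

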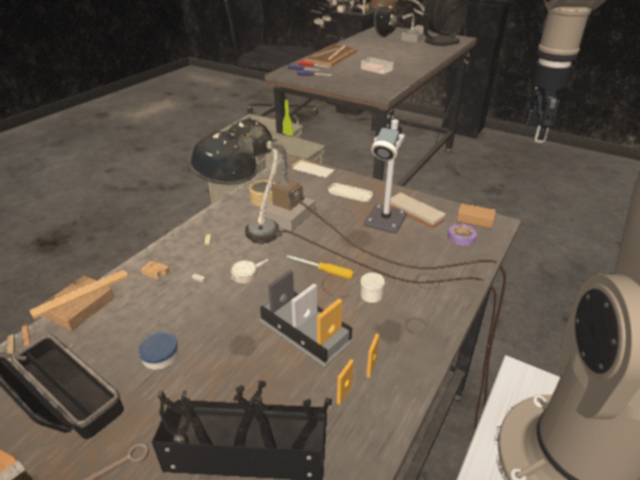

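View pics/top0.png

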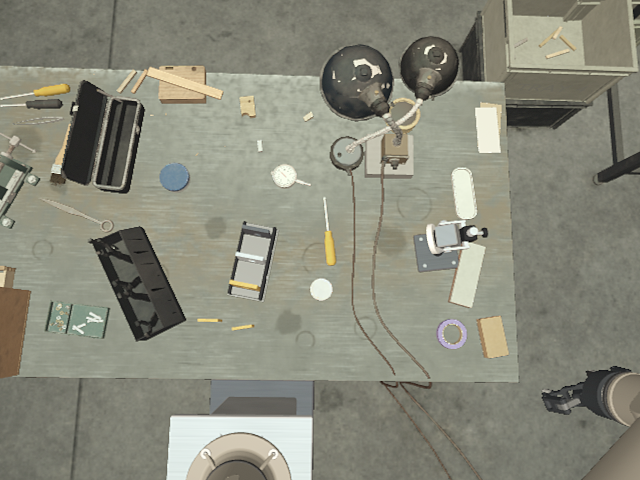

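View pics/wrist0.png

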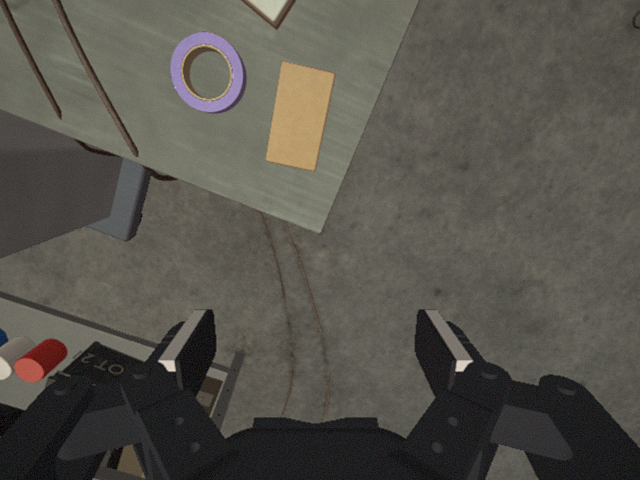

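The yellow candidates are: A in the rack (scene 328,320; top 244,286), B free on the table (scene 345,382; top 208,320) and C free on the table (scene 372,356; top 242,327). A is the only one standing in a rack slot, so I'll check it in an enlarged crop.

```bash
python3 - <<'E'
import cv2,numpy as np
s=cv2.imread("pics/scene0.png");t=cv2.imread("pics/top0.png")
a=cv2.resize(s[260:410,250:400],None,fx=4,fy=4,interpolation=cv2.INTER_CUBIC)
cv2.imwrite("pics/s_rack.png",a)
cv2.imwrite("pics/t_rack.png",cv2.resize(t[210:340,190:345],None,fx=5,fy=5-.5,interpolation=cv2.INTER_CUBIC)[:600])
b=cv2.resize(s[110:240,340:440],None,fx=4.5,fy=4.5,interpolation=cv2.INTER_CUBIC)
cv2.imwrite("pics/s_cam.png",b)
cv2.imwrite("pics/t_cam.png",cv2.resize(t[205:285,405:500],None,fx=7,fy=7,interpolation=cv2.INTER_CUBIC))
E
```

```text
(no output)
```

View pics/s_rack.png

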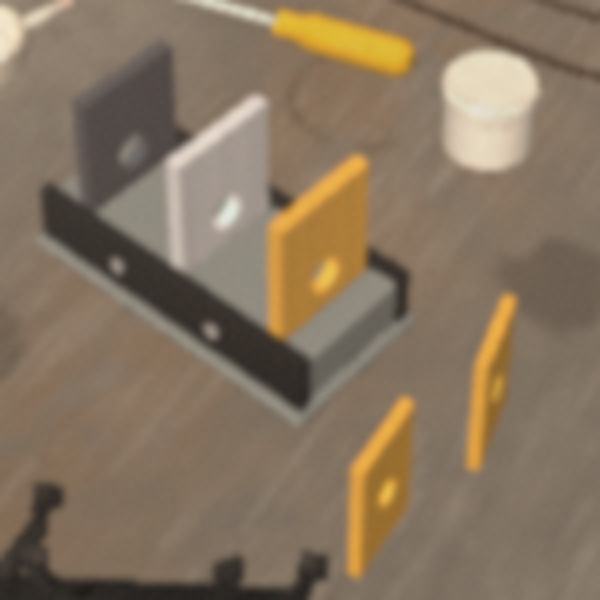

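View pics/t_rack.png

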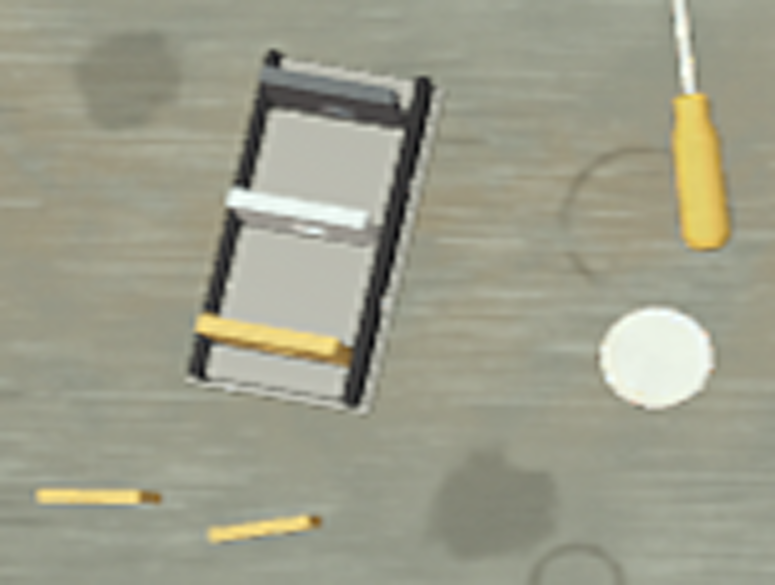

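View pics/s_cam.png

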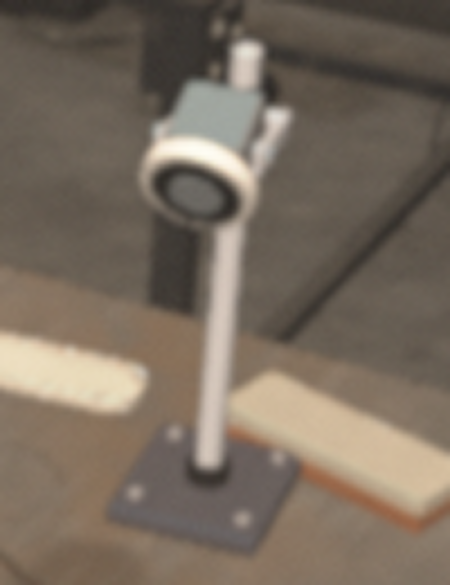

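View pics/t_cam.png

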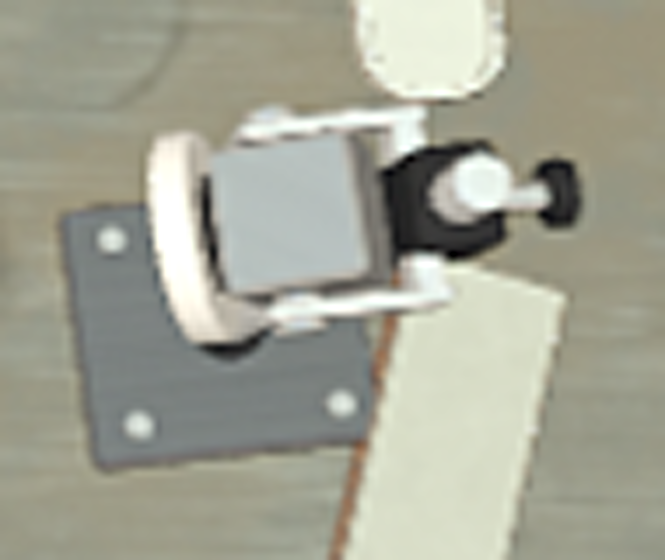

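The crops show that plate A (scene ~328,320; top ~244,286) is in the rack slot nearest the robot. Its size matches its aluminium and dark neighbours. B and C stand free on the table and are narrower. A is therefore the plate meant. The lens looks to image left in the top view, which is +y. Next I'll measure.

```bash
cat > h.py <<'E'
import cv2,numpy as np,pickle
from scipy.spatial.transform import Rotation as R
def ld(n): return pickle.load(open(n+".pkl","rb"))
def ray(c,p):
    p=np.array(p,float).reshape(-1,2); K=c["camera_matrix"]
    Rm=cv2.Rodrigues(np.array(c["rvec"]))[0]; t=np.array(c["tvec"]).reshape(3)
    d=np.c_[(p-K[:2,2])/[K[0,0],K[1,1]],np.ones(len(p))]@Rm
    return -Rm.T@t, d/np.linalg.norm(d,axis=1)[:,None]
def onz(c,p,z):
    o,d=ray(c,p); return o+d*((z-o[2])/d[:,2])[:,None]
def proj(c,P):
    return cv2.projectPoints(np.array(P,float).reshape(-1,3),np.array(c["rvec"]),np.array(c["tvec"]),c["camera_matrix"],None)[0].reshape(-1,2)
def tri(obs):
    A=np.zeros((3,3));b=np.zeros(3)
    for c,p in obs:
        o,d=ray(c,p);M=np.eye(3)-np.outer(d[0],d[0]);A+=M;b+=M@o
    X=np.linalg.solve(A,b); return X,[np.round(proj(c,X)[0]-p,2) for c,p in obs]
def qR(q): return R.from_quat([q[1],q[2],q[3],q[0]])
E
python3 - <<'E'
from h import *
t=ld("top0");s=ld("scene0")
for c in (t,s): print("cam",ray(c,[320,240])[0])
for nm,c in(("top",t),("scene",s)):
    h=cv2.cvtColor(c["pixels"],cv2.COLOR_BGR2HSV)
    m=cv2.inRange(h,(10,90,80),(32,255,255))
    n,l,st,ce=cv2.connectedComponentsWithStats(m)
    for i in range(1,n):
        if st[i,4]>40:
            r=cv2.minAreaRect(np.argwhere(l==i)[:,::-1].astype(np.float32)); print(nm,st[i],ce[i].round(1),np.round(cv2.boxPoints(r),1).tolist())
# foot corners crop->full /7 + (405,205)
f=np.array([[65,213],[97,468],[375,445]])/7+[405,205]
F=onz(t,f,0.014);print("foot",F, np.linalg.norm(F[0]-F[1]),np.linalg.norm(F[1]-F[2]))
# scene foot corners from crop/4.5+(340,110)
f2=np.array([[108,510],[165,420],[300,460],[250,548]])/4.5+[340,110]
F2=onz(s,f2,0.014);print("foot scene",F2,F2.mean(0))
# pillar top
print(tri([(t,np.array([482,183])/7+[405,205]),(s,np.array([246,46])/4.5+[340,110])]))
# lens centre: ring 
print(tri([(s,np.array([195,188])/4.5+[340,110]),(t,np.array([182,238])/7+[405,205])]))
# rack cheeks: plate tops  crop top /(5,4.5)+(190,210)
p=np.array([[200,318],[345,345]])/[5,4.5]+[190,210]
print(onz(t,p,0.101))
E
```

```text
cam [ 0.35632489 -0.12842646  1.19428462]
cam [0.12453031 0.53764368 0.70893029]
top [ 33  84  37  13 320] [51.9 90.1] [[32.599998474121094, 88.19999694824219], [68.30000305175781, 82.69999694824219], [69.80000305175781, 92.30000305175781], [34.0, 97.80000305175781]]
top [160  93  47  10 193] [184.4 100.1] [[160.0, 102.0], [160.0, 93.0], [206.0, 93.0], [206.0, 102.0]]
top [324 231  12  35 312] [329.3 248.3] [[322.6000061035156, 231.3000030517578], [332.1000061035156, 230.1999969482422], [335.8999938964844, 264.5], [326.3999938964844, 265.5]]
top [229 279  32  12 164] [244. 285.] [[228.5, 284.1000061035156], [229.89999389648438, 278.5], [260.5, 286.1000061035156], [259.1000061035156, 291.79998779296875]]
top [   0  287   31   91 2157] [ 11.9 328.3] [[-0.0, 287.0], [30.0, 287.0], [30.0, 377.0], [0.0, 377.0]]
top [197 319  25   3  71] [209. 320.] [[197.0, 319.0], [221.0, 319.0], [221.0, 321.0], [197.0, 321.0]]
top [477 319  11  39 120] [481.8 337.7] [[476.70001220703125, 319.1000061035156], [480.8999938964844, 318.3999938964844], [487.20001220703125, 357.0], [482.8999938964844, 357.7000
[... 3452 characters left out ...]
] [[58.0, 478.0], [69.5, 466.5], [73.0, 470.0], [61.5, 481.5]]
foot [[ 0.56960959 -0.394983    0.014     ]
 [ 0.48234957 -0.40451174  0.014     ]
 [ 0.49200979 -0.4997271   0.014     ]] 0.08777875103807936 0.09570415324732229
foot scene [[ 0.56401742 -0.38536293  0.014     ]
 [ 0.57901145 -0.48832628  0.014     ]
 [ 0.49227225 -0.48987971  0.014     ]
 [ 0.48018997 -0.39320247  0.014     ]] [ 0.52887277 -0.43919284  0.014     ]
(array([ 0.53315214, -0.44921008,  0.27386426]), [array([0.04, 0.09]), array([-0.08, -0.01])])
(array([ 0.5248527 , -0.38029748,  0.22535261]), [array([-0.08, -0.01]), array([0.03, 0.09])])
[[ 0.44614655  0.02594086  0.101     ]
 [ 0.43438804 -0.03666124  0.101     ]]
```

```bash
python3 - <<'E'
from h import *
t=ld("top0");s=ld("scene0")
p=np.array([[272,55],[197,378],[425,80],[352,403]])/[5,4.5]+[190,210]
P=onz(t,p,.038);print(P)
d=(P[0]-P[1]+P[2]-P[3]);print("rack x az",np.degrees(np.arctan2(d[1],d[0])),"cen",P.mean(0),np.linalg.norm(d)/2)
u=d/np.linalg.norm(d);print("brass slot",P.mean(0)-.062*u)
# scene: plate top corners (crop/4 +(250,260)): near-left top, right top
q=np.array([[270,222],[283,212+20],[358,158],[368,162]])/4+[250,260]
print(onz(s,q,.101))
# bright top face in top view
h=cv2.cvtColor(t["pixels"],cv2.COLOR_BGR2HSV)
print(h[276:294,244].tolist())
# lens ring by ellipse in scene
px=s["pixels"];hh=cv2.cvtColor(px,cv2.COLOR_BGR2HSV)
E
```

```text
[[ 0.58763194  0.00769738  0.038     ]
 [ 0.42109736  0.03483085  0.038     ]
 [ 0.5761146  -0.06355636  0.038     ]
 [ 0.40978523 -0.03556905  0.038     ]]
rack x az -9.402597518386749 cen [ 0.49865728 -0.0141493   0.038     ] 0.16869848334512708
brass slot [ 0.43749027 -0.00402031  0.038     ]
[[ 0.44669588  0.02589294  0.101     ]
 [ 0.43870128  0.02807781  0.101     ]
 [ 0.43398254 -0.0291215   0.101     ]
 [ 0.42882877 -0.02920871  0.101     ]]
[[33, 15, 189], [33, 15, 189], [30, 15, 189], [33, 15, 189], [36, 13, 189], [39, 9, 188], [23, 44, 205], [24, 123, 241], [24, 114, 239], [24, 113, 237], [22, 126, 213], [20, 147, 185], [19, 78, 154], [54, 7, 190], [33, 13, 189], [33, 16, 189], [35, 16, 190], [35, 15, 191]]
```

```bash
cat >> h.py <<'E'
def cmd(o,p,Rt,k=1):
    R0=qR(o["tool_rot"]); d=R0.inv().apply(np.array(p)-o["eef_pos"])/.025
    w=np.degrees((R0.inv()*Rt).as_rotvec())/5
    print("dp",d.round(2),"ang",w.round(2),"mm",np.linalg.norm(d)*25,"deg",np.linalg.norm(w)*5)
def Rgrasp(az):
    a=np.radians(az); y=np.array([np.cos(a),np.sin(a),0]);z=np.array([0,0,-1.]);x=np.cross(y,z)
    return R.from_matrix(np.c_[x,y,z])
E
python3 - <<'E'
from h import *
from station import *
o=get_obs()
cmd(o,[.439,-.004,.19],Rgrasp(-10))
w=ld("wrist0"); o_,d=ray(w,[[320,240],[320,0]]); R0=qR(o["tool_rot"])
print("wristcam in tool",R0.inv().apply(o_-o["eef_pos"]),R0.inv().apply(d))
E
```

```text
dp [ 16.22 -20.24   1.65] ang [-2.000e-02 -1.000e-02 -1.159e+01] mm 649.6644453259773 deg 57.951546136238605
wristcam in tool [ 7.81293317e-02  1.33673083e-04 -1.42300214e-01] [[-0.28510647  0.01258352  0.95841325]
 [ 0.30835503  0.01038305  0.95121468]]
```

>>> jog_arm --dp '[[1.1,-1.4,0],[2.3,-2.9,0],[3.5,-4.4,0],[4.7,-5.9,0],[5.9,-7.4,0]]' --angular '[[0,0,-0.9],[0,0,-1.8],[0,0,-2.7],[0,0,-3.6],[0,0,-4.5]]' --claw '[45,45,45,45,45]' --grip_force 60

```text
t: 0.65
eef_pos: [0.3208, -0.3968, 0.2312]
tool_rot: [-0.0, 0.925, 0.38, -0.0]
contact_force: [0.4, 0.3, -0.3]
gripper_width: 0.527
```

```bash
python3 - <<'E'
from h import *
from station import *
o=get_obs();print(o["t"],o["eef_pos"],o["q"],o["contact_force"],o["gripper_width"])
cmd(o,[.439,-.004,.19],Rgrasp(-10))
E
```

```text
0.65 [ 0.32079159 -0.39680648  0.23115089] [ 0.89417511  0.21336639 -0.14462011  1.93612459  0.03650592  0.99468953
 -0.05727374] [ 0.3960402   0.29697205 -0.32396014] 0.527067629725629
dp [14.42 -7.84  1.65] ang [-0.    0.   -7.05] mm 412.26636611303127 deg 35.273244434800965
```

>>> jog_arm --dp '[[1.6,-0.9,0],[3.2,-1.8,0],[4.8,-2.7,0],[6.4,-3.5,0],[8.0,-4.3,0]]' --angular '[[0,0,-0.8],[0,0,-1.6],[0,0,-2.4],[0,0,-3.2],[0,0,-4.0]]' --claw '[45,45,45,45,45]'

```text
t: 1.15
eef_pos: [0.3878, -0.1801, 0.2314]
tool_rot: [0.0, 0.845, 0.535, -0.0]
contact_force: [0.9, -0.5, -0.0]
gripper_width: 0.529
```

```bash
python3 - <<'E'
from h import *
from station import *
o=get_obs();print(o["t"],o["eef_pos"],o["q"],o["contact_force"],o["gripper_width"])
cmd(o,[.439,-.004,.19],Rgrasp(-10))
E
```

```text
1.15 [ 0.38780582 -0.18014874  0.23139427] [ 0.64173953  0.08610564 -0.3696567   2.09253856  0.03817012  0.96877542
 -0.18990169] [ 0.93870645 -0.48033209 -0.01439595] 0.52897633378681
dp [ 7.25 -1.16  1.65] ang [ 0.    0.   -3.06] mm 188.04974620442022 deg 15.302959211862586
```

>>> jog_arm --dp '[[1.8,-0.3,0.2],[3.6,-0.6,0.6],[5.4,-0.9,1.0],[7.25,-1.15,1.4],[7.25,-1.15,1.65]]' --angular '[[0,0,-0.8],[0,0,-1.6],[0,0,-2.4],[0,0,-3.05],[0,0,-3.05]]' --claw '[45,45,45,45,45]'

```text
t: 1.65
eef_pos: [0.4411, 0.0005, 0.1901]
tool_rot: [-0.001, 0.764, 0.645, 0.002]
contact_force: [-0.9, -0.3, 1.0]
gripper_width: 0.52
```

```bash
python3 - <<'E'
from h import *
from station import *
o=get_obs();print(o["t"],o["eef_pos"],o["q"],o["contact_force"],o["gripper_width"])
cmd(o,[.439,-.004,.19],Rgrasp(-10))
c=read_camera("wrist");cv2.imwrite("pics/w1.png",c["pixels"]);pickle.dump(c,open("w1.pkl","wb"))
E
```

```text
1.65 [0.4410582  0.00045283 0.19005347] [ 0.37327415  0.18529858 -0.56374995  2.10399089  0.12443304  0.88198212
 -0.42931667] [-0.92204581 -0.30128781  0.97208635] 0.5203362185217618
dp [-0.19 -0.05  0.  ] ang [ 0.01 -0.04  0.08] mm 4.905784873477836 deg 0.45016227497071803
```

View pics/w1.png

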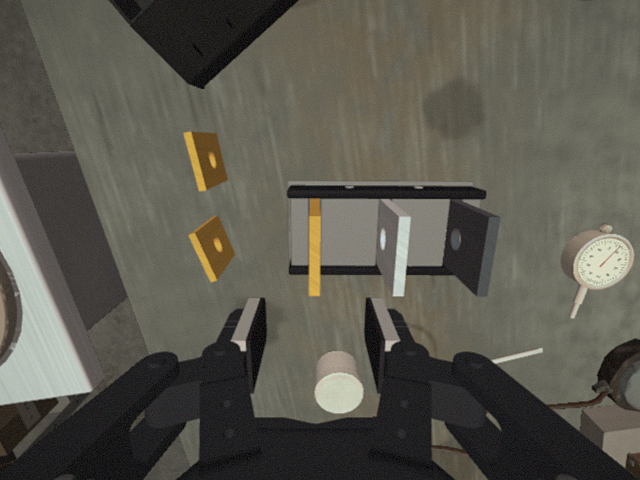

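The wrist view shows brass plate A edge-on: its top end is at about (314,296) and its far end at about (314,198). The two loose plates (205,160) and (212,247) are well clear. Next I'll check the lateral offset.

```bash
python3 - <<'E'
from h import *
from station import *
o=get_obs();c=ld("w1");R0=qR(o["tool_rot"])
h=cv2.cvtColor(c["pixels"],cv2.COLOR_BGR2HSV)
m=cv2.inRange(h,(10,90,80),(32,255,255))[180:310,295:335]
for r in range(15,120,6):
    x=np.where(m[r])[0]
    if len(x): print(r+180,x.min()+295,x.max()+295,h[r+180,(x.min()+x.max())//2+295])
def tl(p,z=.101):
    return (R0.inv().apply(onz(c,p,z)-o["eef_pos"])*1000).round(1)
p=[[308.5,295.5],[319.5,295.5],[309,238],[321,238]]
print(onz(c,p,.101),tl(p))
cv2.imwrite("pics/w1c.png",cv2.resize(c["pixels"][180:310,280:350],None,fx=4.5,fy=4.5,interpolation=cv2.INTER_CUBIC))
E
```

```text
201 310 319 [ 18 172 165]
207 309 319 [ 18 172 160]
213 309 320 [ 17 167 163]
219 309 320 [ 21 162 201]
225 309 320 [ 22 165 203]
231 309 320 [ 21 161 206]
237 309 320 [ 21 162 214]
243 309 320 [ 21 156 212]
249 309 320 [ 21 159 201]
255 309 320 [ 21 166 210]
261 309 320 [ 21 166 209]
267 308 320 [ 21 162 214]
273 308 320 [ 21 160 211]
279 309 320 [ 21 159 212]
285 308 320 [ 21 166 211]
291 309 319 [ 21 164 214]
[[ 0.43104192 -0.03146839  0.101     ]
 [ 0.4390539  -0.03282646  0.101     ]
 [ 0.43903405  0.01196764  0.101     ]
 [ 0.44731993  0.0105617   0.101     ]] [[-29.6  -3.3  87.8]
 [-29.6   4.8  87.8]
 [ 14.6  -2.9  87.9]
 [ 14.6   5.5  87.8]]
```

View pics/w1c.png

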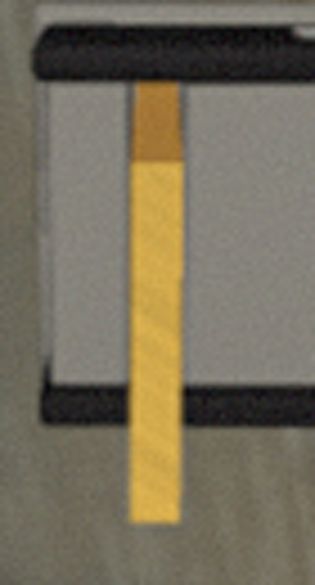

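>>> jog_arm --dp '[[0.04,0.04,1.2],[0.04,0.04,2.4],[0.04,0.04,3.6],[0.04,0.04,4.6],[0.04,0.04,5.05]]' --angular '[[0,0,0.1],[0,0,0.1],[0,0,0.1],[0,0,0.1],[0,0,0.1]]' --claw '[45,45,45,45,45]'

```text
t: 2.2
eef_pos: [0.4392, -0.0068, 0.062]
tool_rot: [-0.001, 0.771, 0.637, -0.002]
contact_force: [-0.7, -0.4, -0.2]
gripper_width: 0.519
```

```bash
python3 - <<'E'
from h import *
from station import *
o=get_obs();print(o["t"],o["eef_pos"],o["q"],o["contact_force"],o["gripper_width"])
c=read_camera("wrist");cv2.imwrite("pics/w2.png",c["pixels"]);pickle.dump(c,open("w2.pkl","wb"))
E
```

```text
2.2 [ 0.4392136  -0.006774    0.06195121] [ 0.27897237  0.40130493 -0.47593416  2.21031051  0.32350819  0.59900294
 -0.62398851] [-0.70159969 -0.4141215  -0.16987021] 0.5194671373367742
```

View pics/w2.png

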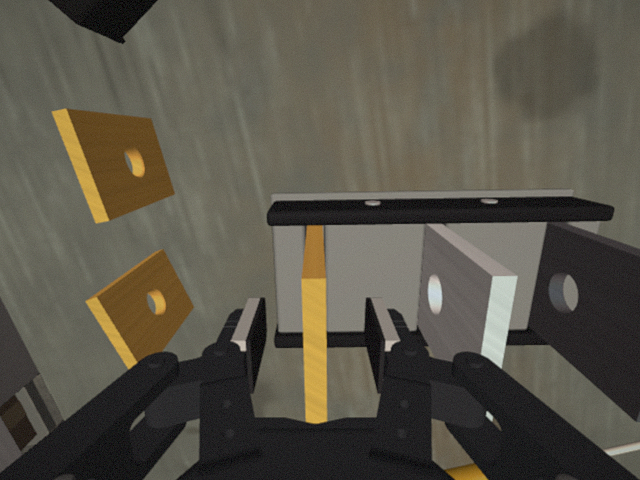

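The wrist view shows the plate (x≈314) centred between the pads (248–385), with the neighbouring plates clear. I'll check the centring along the plate's width before closing.

```bash
python3 - <<'E'
from h import *
from station import *
o=get_obs();print(o["eef_pos"],qR(o["tool_rot"]).as_matrix().round(3).tolist())
c=ld("w2");R0=qR(o["tool_rot"])
P=onz(c,[[303,278],[327,278],[305,420],[328,420]],.101)
print(P,(R0.inv().apply(P-o["eef_pos"])*1000).round(1))
E
```

```text
[ 0.43905759 -0.0064867   0.061479  ] [[0.188, 0.982, -0.004], [0.982, -0.188, -0.001], [-0.001, -0.004, -1.0]]
[[ 0.44245136  0.02757824  0.101     ]
 [ 0.45010102  0.02612686  0.101     ]
 [ 0.43171534 -0.02901632  0.101     ]
 [ 0.44019977 -0.0305987   0.101     ]] [[ 34.   -3.2 -39.6]
 [ 34.1   4.6 -39.6]
 [-23.6  -3.1 -39.5]
 [-23.5   5.5 -39.5]]
```

>>> jog_arm --dp '[[0.16,0.04,-0.1],[0.16,0.04,-0.1],[0.16,0.04,-0.1],[0.16,0.04,-0.1],[0.16,0.04,-0.1]]' --angular '[[0,0,0],[0,0,0],[0,0,0],[0,0,0],[0,0,0]]' --claw '[45,30,15,0,0]' --grip_force 60

```text
t: 2.75
eef_pos: [0.4419, -0.0011, 0.0674]
tool_rot: [0.0, 0.77, 0.638, -0.001]
contact_force: [-5.5, 1.8, 14.0]
gripper_width: 0.087
```

>>> jog_arm --dp '[[0,0,0],[0,0,0],[0,0,0],[0,0,-0.1],[0,0,-0.3]]' --angular '[[0,0,0],[0,0,0],[0,0,0],[0,0,0],[0,0,0]]' --claw '[0,0,0,0,0]'

```text
t: 3.25
eef_pos: [0.4418, -0.0016, 0.0738]
tool_rot: [-0.0, 0.77, 0.638, -0.001]
contact_force: [-1.0, -0.3, -4.0]
gripper_width: 0.086
```

```bash
python3 - <<'E'
from h import *
from station import *
o=get_obs();print(o["t"],o["eef_pos"],qR(o["tool_rot"]).as_matrix().round(3).tolist(),o["contact_force"],o["torque"],o["gripper_width"])
c=read_camera("wrist");cv2.imwrite("pics/w3.png",c["pixels"]);pickle.dump(c,open("w3.pkl","wb"))
E
```

```text
3.25 [ 0.44181458 -0.00156097  0.07380984] [[0.186, 0.983, -0.001], [0.983, -0.186, -0.0], [-0.001, -0.001, -1.0]] [-1.04123743 -0.31494853 -3.97377141] [0.07205058 0.33239056 0.01547856] 0.08620045801509696
```

View pics/w3.png

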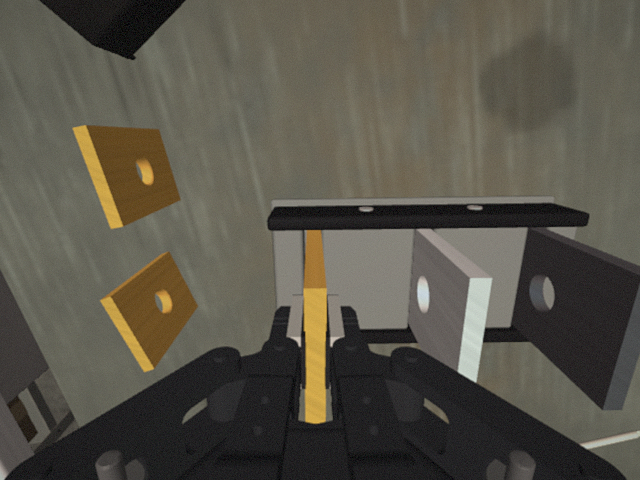

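>>> jog_arm --dp '[[0,0,-0.5],[0,0,-1.2],[0,0,-2.2],[0,0,-3.4],[0,0,-4.6]]' --angular '[[0,0,0],[0,0,0],[0,0,0],[0,0,0],[0,0,0]]' --claw '[0,0,0,0,0]'

```text
t: 3.8
eef_pos: [0.4427, -0.0012, 0.1907]
tool_rot: [0.0, 0.77, 0.638, 0.0]
contact_force: [0.9, -0.1, -4.7]
gripper_width: 0.086
```

```bash
python3 - <<'E'
from h import *
from station import *
for i in range(2): c=read_camera("wrist"); s=read_camera("scene")
o=get_obs();print(o["t"],o["eef_pos"],qR(o["tool_rot"]).as_matrix().round(3).tolist(),o["contact_force"],o["torque"],o["gripper_width"])
cv2.imwrite("pics/w4.png",c["pixels"]);pickle.dump(c,open("w4.pkl","wb"))
cv2.imwrite("pics/s4.png",s["pixels"]);pickle.dump(s,open("s4.pkl","wb"))
E
```

```text
4.0 [ 0.44312285 -0.00153848  0.1895964 ] [[0.186, 0.983, 0.002], [0.983, -0.186, -0.0], [0.0, 0.002, -1.0]] [-0.60589624  0.28455484 -3.60669224] [0.00602659 0.02475995 0.01186377] 0.08145218795746187
```

View pics/w4.png

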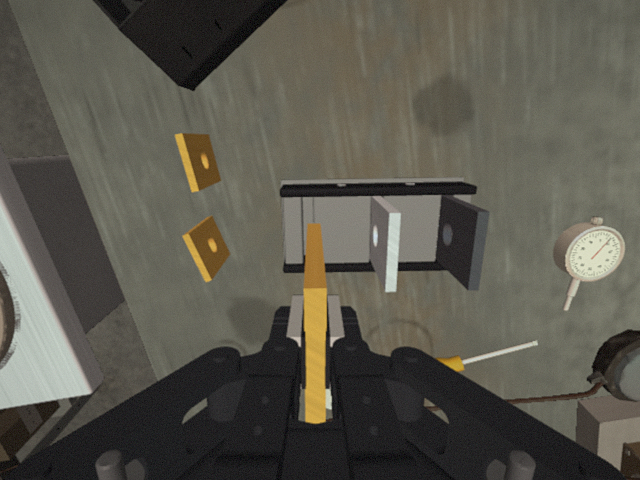

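View pics/s4.png

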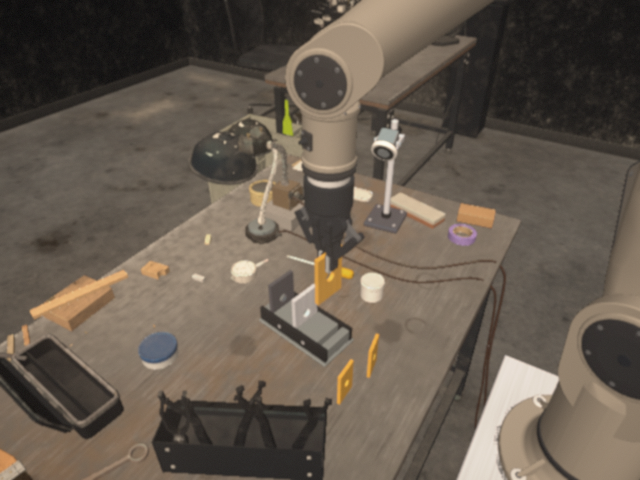

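The scene view shows the plate lifted clear (about 328,280), with the aluminium and dark plates still standing. I'll compute the plate's place in the hand and a staging pose from which the wrist camera should see the lens ring.

```bash
cat >> h.py <<'E'
def Rfin(az,pitch):  # tool y = to lens, tool z = -up
    a=np.radians(az);b=np.radians(pitch); f=np.array([np.cos(a),np.sin(a),0]);zz=np.array([0,0,1.])
    v=f*np.cos(b)-zz*np.sin(b); u=f*np.sin(b)+zz*np.cos(b)
    y=-v;z=-u;x=np.cross(y,z); return R.from_matrix(np.c_[x,y,z]),v,u
E
python3 - <<'E'
from h import *
from station import *
o=get_obs();R0=qR(o["tool_rot"]);c=ld("w4")
def onplane(c,p,zt):
    oo,d=ray(c,p); oo=R0.inv().apply(oo-o["eef_pos"]);d=R0.inv().apply(d)
    return ((oo+d*((zt-oo[2])/d[:,2])[:,None])*1000).round(1)
print(onplane(c,[[304,290],[327,290],[305,422],[327,422]],-.034))
print(onplane(c,[[307,225],[321,225]],.061))
Rt,v,u=Rfin(96,30); L=np.array([.525,-.380,.225])
C=L+.17*v+.10*u; T=C+u*.0135
print(C,T); cmd(o,T,Rt)
E
```

```text
[[ 27.   -1.1 -34. ]
 [ 27.    7.1 -34. ]
 [-31.7  -1.3 -34. ]
 [-31.8   7.6 -34. ]]
[[27.3 -1.8 61. ]
 [27.3  6.9 61. ]]
[ 0.50438445 -0.1838561   0.22660254] [ 0.50367888 -0.17714307  0.23829388]
dp [-6.45  3.69 -1.94] ang [-5.13 -3.85 14.29] mm 192.02981554180815 deg 78.32654935983284
```

>>> jog_arm --dp '[[-0.6,0.35,-0.4],[-1.3,0.7,-0.8],[-2.0,1.1,-1.2],[-2.7,1.5,-1.6],[-3.4,1.9,-2.0]]' --angular '[[-0.5,-0.4,1.45],[-1.0,-0.8,2.9],[-1.5,-1.15,4.3],[-2.0,-1.5,5.7],[-2.5,-1.9,7.1]]' --claw '[0,0,0,0,0]'

```text
t: 4.5
eef_pos: [0.4724, -0.0946, 0.2377]
tool_rot: [0.135, 0.921, 0.365, 0.005]
contact_force: [0.6, -0.7, -3.9]
gripper_width: 0.08
```

```bash
python3 - <<'E'
from h import *
from station import *
o=get_obs();print(o["t"],o["eef_pos"],o["q"],o["contact_force"],o["gripper_width"])
Rt,v,u=Rfin(96,30); L=np.array([.525,-.380,.225])
cmd(o,L+.17*v+.1135*u,Rt)
E
```

```text
4.5 [ 0.47244143 -0.09462708  0.23766162] [ 0.30016373  0.11718394 -0.43601138  2.07587292  0.39192492  0.9206657
 -1.17980462] [ 0.61593397 -0.70551749 -3.91199302] 0.08020462210425082
dp [-1.31  3.15  0.92] ang [-2.64 -1.86  7.17] mm 88.23302669330864 deg 39.2995332392009
```

>>> jog_arm --dp '[[-0.3,0.7,0.2],[-0.6,1.4,0.4],[-0.9,2.1,0.6],[-1.2,2.8,0.8],[-1.3,3.15,0.9]]' --angular '[[-0.55,-0.4,1.45],[-1.1,-0.8,2.9],[-1.65,-1.2,4.4],[-2.2,-1.5,5.8],[-2.6,-1.85,7.15]]' --claw '[0,0,0,0,0]'

```text
t: 5.0
eef_pos: [0.5043, -0.1772, 0.2379]
tool_rot: [0.257, 0.965, 0.051, 0.013]
contact_force: [0.6, 0.3, -3.5]
gripper_width: 0.085
```

```bash
python3 - <<'E'
from h import *
from station import *
c=read_camera("wrist");c=read_camera("wrist")
o=get_obs();print(o["t"],o["eef_pos"],o["q"],o["contact_force"],o["gripper_width"])
Rt,v,u=Rfin(96,30); L=np.array([.525,-.380,.225])
cmd(o,L+.17*v+.1135*u,Rt)
cv2.imwrite("pics/w5.png",c["pixels"]);pickle.dump(c,open("w5.pkl","wb"))
E
```

```text
5.1 [ 0.50525278 -0.17547024  0.23742119] [ 0.1851697   0.23372866 -0.32434936  2.01291793  0.70077133  1.04507656
 -1.99542699] [ 0.06876828  0.89871783 -2.34445176] 0.08402992186747471
dp [-0.07  0.07 -0.  ] ang [-0.06 -0.01  0.08] mm 2.45705634971344 deg 0.511329564067352
```

View pics/w5.png

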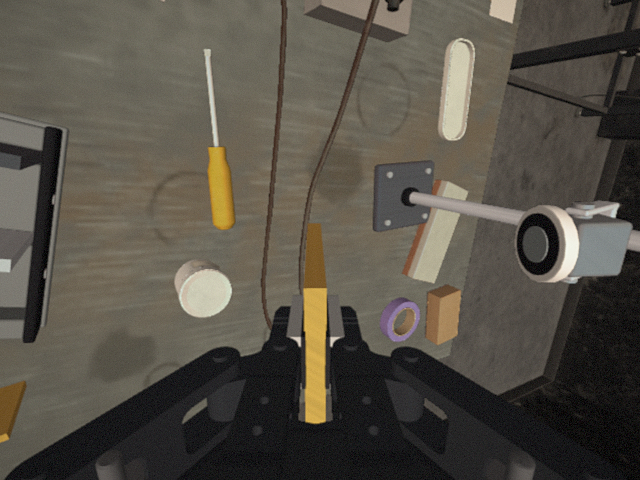

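The wrist view shows the camera head with the lens at about (540,243) and the ring light round it. I'll fit ellipses to the lens ring.

```bash
python3 - <<'E'
from h import *
c=ld("w5");x0,y0=495,190
cr=c["pixels"][y0:y0+110,x0:x0+140];cv2.imwrite("pics/w5c.png",cv2.resize(cr,None,fx=5,fy=5,interpolation=cv2.INTER_CUBIC))
g=cv2.cvtColor(cr,cv2.COLOR_BGR2GRAY)
for th in (60,80,100):
    m=(g<th).astype(np.uint8); m[:, :18]=0
    n,l,st,ce=cv2.connectedComponentsWithStats(m)
    i=l[53,30] if l[53,30] else 1
    for i in range(1,n):
        if st[i,4]>300:
            k,_=cv2.findContours((l==i).astype(np.uint8),cv2.RETR_EXTERNAL,cv2.CHAIN_APPROX_NONE)
            e=cv2.fitEllipse(max(k,key=len)); print(th,st[i],np.round(np.array(e[0])+[x0,y0],1),np.round(e[1],1),round(e[2],1))
E
```

```text
60 [ 99   0  41  40 800] [620.1 204.5] [31.6 48.5] 123.4
60 [  22   23   42   62 1323] [537.4 243.8] [41.3 60.9] 177.7
60 [  70   60   70   50 1814] [607.4 281.9] [44.9 76.5] 66.1
80 [  18    0  122   40 2284] [583.9 204.8] [ 34.3 135.5] 94.2
80 [  22   23   42   62 2021] [537.5 243.6] [41.6 61.8] 177.5
80 [  69   59   71   51 1864] [607.  281.7] [45.4 77.5] 66.1
100 [  18    0  122   41 2557] [582.7 205.1] [ 36.2 132.1] 94.3
100 [  18   23  122   87 5328] [569.2 261.2] [ 87.2 128.6] 101.5
```

View pics/w5c.png

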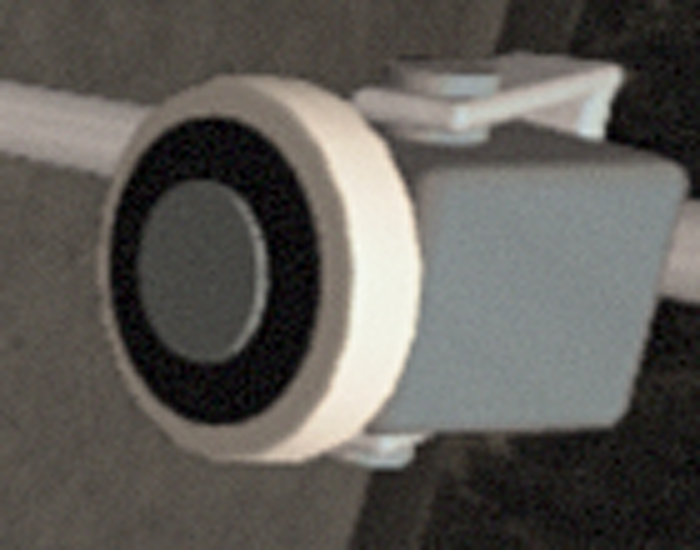

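```bash
cat > ring.py <<'E'
from h import *
from scipy.optimize import least_squares
def fit(c,pts,r=None,C0=(.525,-.38,.225),az=None):
    o,d=ray(c,pts); D=np.linalg.norm(np.array(C0)-o)
    m=d.mean(0);m/=np.linalg.norm(m); e1=np.cross(m,[0,0,1]);e1/=np.linalg.norm(e1);e2=np.cross(m,e1)
    def geo(p):
        a,b=p[0],p[1]
        n=np.array([np.cos(a)*np.cos(b),np.sin(a)*np.cos(b),-np.sin(b)])
        Dd=p[4] if r else D
        C=o+(m+e1*p[2]+e2*p[3])*Dd
        P=o+d*(((C-o)@n)/(d@n))[:,None]
        return n,C,np.linalg.norm(P-C,axis=1)
    def f(p):
        n,C,q=geo(p); rr=r if r else p[4]
        z=(q-rr)*1000
        return np.r_[z,(p[0]-np.radians(az))*200] if az is not None else z
    s=least_squares(f,[np.radians(96),np.radians(30),0,0,D if r else .02],loss="soft_l1",x_scale=[.1,.1,.01,.01,.01])
    n,C,q=geo(s.x)
    return np.degrees(s.x[:2]).round(1),C.round(4),round(s.x[4],4),"rms mm",round(float(np.sqrt(np.mean((q-(r or s.x[4]))**2))*1000),2)
E
python3 - <<'E'
from ring import *
c=ld("w5");x0,y0=495,190
cr=c["pixels"][y0:y0+110,x0:x0+140]
g=cv2.GaussianBlur(cv2.cvtColor(cr,cv2.COLOR_BGR2GRAY),(0,0),.7)
big=cv2.resize(cr,None,fx=9,fy=9,interpolation=cv2.INTER_CUBIC)[80:860,120:780]
cv2.imwrite("pics/w5d.png",cv2.resize(big,None,fx=.75,fy=.75)); 
# black annulus outer contour
m=(g<80).astype(np.uint8); m[:, :18]=0
n,l,st,ce=cv2.connectedComponentsWithStats(m)
for i in range(1,n):
    if 20<=st[i,0]<=24 and st[i,4]>1000:
        k,_=cv2.findContours((l==i).astype(np.uint8),cv2.RETR_CCOMP,cv2.CHAIN_APPROX_NONE)
        for q in k:
            if len(q)>40:
                pts=q[:,0]+[x0,y0]; print(len(q),fit(c,pts),fit(c,pts,az=96))
# outer: subpixel radial edges along rays from center
cx,cy=540-x0,243.5-y0
out=[]
import scipy.ndimage as nd
for a in np.radians(np.arange(0,360,15)):
    rr=np.arange(8,45,.5); v=nd.map_coordinates(g.astype(float),[cy+rr*np.sin(a),cx+rr*np.cos(a)],order=1)
    dv=np.gradient(v); 
    pk=[(round(rr[i],1),round(dv[i])) for i in range(1,len(rr)-1) if abs(dv[i])>8 and abs(dv[i])>=abs(dv[i-1]) and abs(dv[i])>abs(dv[i+1])]
    print(int(np.degrees(a)),pk)
E
```

```text
150 (array([96.9, 27.6]), array([ 0.5254, -0.38  ,  0.2248]), np.float64(0.024), 'rms mm', 0.3) (array([96.3, 27.6]), array([ 0.5254, -0.38  ,  0.2248]), np.float64(0.0239), 'rms mm', 0.32)
65 (array([ 81.9, -20.4]), array([ 0.5221, -0.3741,  0.2133]), np.float64(0.0206), 'rms mm', 1.06) (array([ 96. , -22.8]), array([ 0.5221, -0.3736,  0.2121]), np.float64(0.0219), 'rms mm', 1.06)
0 [(np.float64(8.5), -20), (np.float64(18.5), 21), (np.float64(25.5), 22), (np.float64(38.5), -22)]
14 [(np.float64(8.5), -19), (np.float64(19.0), 19), (np.float64(25.5), 24), (np.float64(39.0), -21)]
29 [(np.float64(9.0), -21), (np.float64(20.5), 18), (np.float64(27.5), 21), (np.float64(40.0), -21)]
45 [(np.float64(10.5), -23), (np.float64(23.0), 17), (np.float64(30.0), 19), (np.float64(41.5), -22)]
59 [(np.float64(12.5), -20), (np.float64(25.5), 19), (np.float64(33.5), 17), (np.float64(41.5), -20)]
75 [(np.float64(15.5), -15), (np.float64(29.0), 19), (np.float64(36.5), 12), (np.float64(39.5), -21)]
90 [(np.float64(18.0), -13), (np.float64(31.0), 24), (np.float64(38.0), -8)]
105 [(np.float64(19.5), -11), 
[... 431 characters left out ...]
 (np.float64(27.5), 19)]
239 [(np.float64(19.5), -11), (np.float64(29.5), 19)]
255 [(np.float64(18.5), -14), (np.float64(31.0), 20)]
270 [(np.float64(17.0), -13), (np.float64(30.0), 20), (np.float64(39.0), -12)]
285 [(np.float64(14.5), -14), (np.float64(28.0), 19), (np.float64(39.5), -15)]
300 [(np.float64(11.5), -17), (np.float64(24.5), 18), (np.float64(32.0), 14), (np.float64(40.5), -20)]
315 [(np.float64(10.0), -16), (np.float64(22.0), 18), (np.float64(28.5), 18), (np.float64(40.0), -24), (np.float64(43.0), 10)]
330 [(np.float64(8.5), -23), (np.float64(20.0), 17), (np.float64(27.0), 21), (np.float64(39.5), -30)]
345 [(np.float64(19.0), 18), (np.float64(25.5), 22), (np.float64(38.5), -24)]
```

View pics/w5d.png

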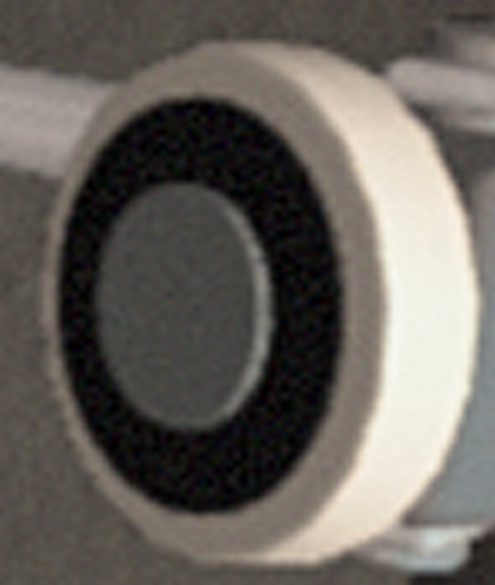

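```bash
python3 - <<'E'
from ring import *
c=ld("w5");cx,cy=540,243.5
def P(d): return np.array([[cx+r*np.cos(np.radians(a)),cy+r*np.sin(np.radians(a))] for a,r in d.items()])
ring=P({0:25.5,15:25.5,30:27.5,45:30,60:33.5,75:36.5,90:38,270:39,300:32,315:28.5,330:27,345:25.5,180:25})
blk=P(dict(zip(range(0,360,15),[18.5,19,20.5,23,25.5,29,31,31,29,27,25,24,23.5,24,25.5,27.5,29.5,31,30,28,24.5,22,20,19])))
lens=P({0:8.5,15:8.5,30:9,45:10.5,60:12.5,75:15.5,90:18,105:19.5,120:19.5,135:19,150:19,165:18,180:18.5,195:18,210:19,225:19.5,240:19.5,255:18.5,270:17,285:14.5,300:11.5,315:10,330:8.5})
for n,p,r in(("ring",ring,.03),("ring",ring,None),("blk",blk,None),("lens",lens,None)):
    print(n,fit(c,p,r),fit(c,p,r,az=96))
    print(cv2.fitEllipse(p.astype(np.float32)))
s=ld("scene0");t=ld("top0")
print(tri([(c,np.array([535,243.6])),(s,np.array([195,188])/4.5+[340,110])]))
print(tri([(c,np.array([535,243.6])),(s,np.array([195,188])/4.5+[340,110]),(t,np.array([182,238])/7+[405,205])]))
E
```

```text
ring (array([98.5, 28.8]), array([ 0.5251, -0.3857,  0.2231]), np.float64(0.3228), 'rms mm', 0.28) (array([96. , 29.1]), array([ 0.5242, -0.3879,  0.2222]), np.float64(0.3253), 'rms mm', 0.44)
((539.9537353515625, 242.9725799560547), (50.0872688293457, 76.40322875976562), 176.13575744628906)
ring (array([98.5, 28.8]), array([ 0.526 , -0.3806,  0.2255]), np.float64(0.0295), 'rms mm', 0.27) (array([96., 29.]), array([ 0.5255, -0.3806,  0.2257]), np.float64(0.0292), 'rms mm', 0.43)
((539.9537353515625, 242.9725799560547), (50.0872688293457, 76.40322875976562), 176.13575744628906)
blk (array([96.7, 27.2]), array([ 0.5253, -0.38  ,  0.2248]), np.float64(0.0239), 'rms mm', 0.14) (array([96. , 27.2]), array([ 0.5253, -0.38  ,  0.2248]), np.float64(0.0239), 'rms mm', 0.19)
((537.5068359375, 243.7379608154297), (42.323020935058594, 61.96221923828125), 177.8076629638672)
lens (array([96.4, 25.1]), array([ 0.5251, -0.3796,  0.2242]), np.float64(0.0144), 'rms mm', 0.26) (array([96. , 25.1]), array([ 0.5251, -0.3796,  0.2242]), np.float64(0.0143), 'rms mm', 0.26)
((535.1245727539062, 243.80621337890625), (26.350183486938477, 37.12067413330078), 177.0777587890625)
(array([ 0.52514078, -0.38126037,  0.22431362]), [array([0.74, 0.09]), array([-0.04,  0.22])])
(array([ 0.52509874, -0.38056767,  0.22461613]), [array([0.65, 0.29]), array([-0.15,  0.22]), array([0.07, 0.03])])
```

```bash
cat > tgt.py <<'E'
from h import *
from station import *
import sys
az,pi=float(sys.argv[1]),float(sys.argv[2])
L=np.array([.525,-.3805,.2245]) if len(sys.argv)<4 else np.array(eval(sys.argv[3]))
Rt,v,u=Rfin(az,pi); T=L+.12*v-Rt.apply([-.001,0,.0135])
o=get_obs();print(o["t"],o["eef_pos"],T,o["contact_force"],o["gripper_width"]);cmd(o,T,Rt)
E
python3 tgt.py 96.4 28
```

```text
5.1 [ 0.50525278 -0.17547024  0.23742119] [ 0.51347675 -0.26879676  0.1800832 ] [ 0.06876828  0.89871783 -2.34445176] 0.08402992186747471
dp [-0.08  2.12  3.85] ang [0.34 0.03 0.01] mm 109.84132782012257 deg 1.6844653646111383
```

>>> jog_arm --dp '[[0,0.4,0.9],[0,0.9,1.8],[0,1.4,2.7],[-0.05,1.8,3.4],[-0.08,2.1,3.85]]' --angular '[[0.1,0,0],[0.2,0,0],[0.3,0,0],[0.34,0,0],[0.34,0,0]]' --claw '[0,0,0,0,0]'

```text
t: 5.6
eef_pos: [0.5124, -0.2697, 0.1805]
tool_rot: [0.241, 0.969, 0.055, 0.012]
contact_force: [1.4, 0.5, -2.9]
gripper_width: 0.084
```

>>> jog_arm --dp '[[0,0,0],[0,0,0],[0,0,0],[0,0,0],[0,0,0]]' --angular '[[0,0,0],[0,0,0],[0,0,0],[0,0,0],[0,0,0]]' --claw '[0,0,0,0,0]'

```text
t: 6.1
eef_pos: [0.5143, -0.268, 0.1827]
tool_rot: [0.242, 0.969, 0.055, 0.014]
contact_force: [0.7, 0.7, -3.8]
gripper_width: 0.083
```

```bash
python3 tgt.py 96.4 28; python3 - <<'E'
from h import *
from station import *
for n in ("wrist","scene","top"):
    c=read_camera(n);cv2.imwrite(f"pics/{n}6.png",c["pixels"]);pickle.dump(c,open(f"{n}6.pkl","wb"))
E
```

```text
6.1 [ 0.51429154 -0.26804291  0.18266074] [ 0.51347675 -0.26879676  0.1800832 ] [ 0.71137532  0.7266926  -3.76785523] 0.08252607752966458
dp [-0.04 -0.03  0.1 ] ang [ 0.01 -0.02  0.01] mm 2.806395121891031 deg 0.10355499554476051
```

View pics/wrist6.png

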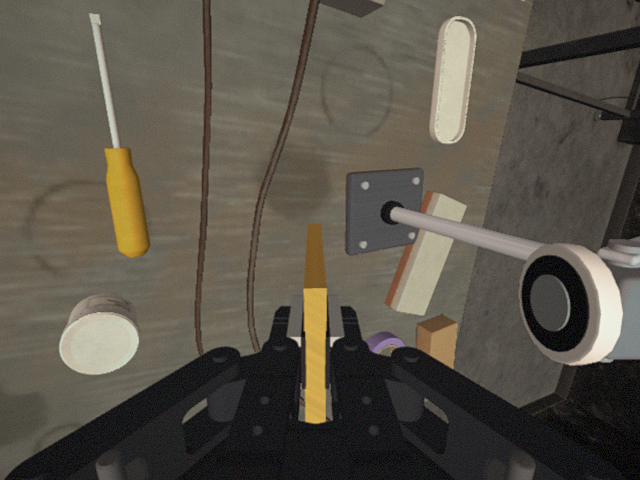

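View pics/scene6.png

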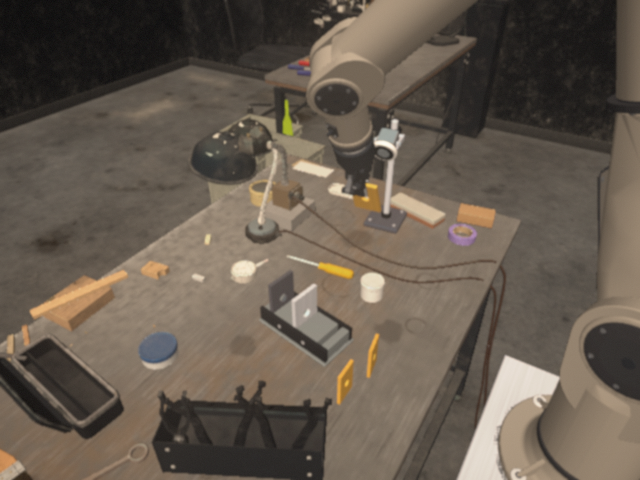

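View pics/top6.png

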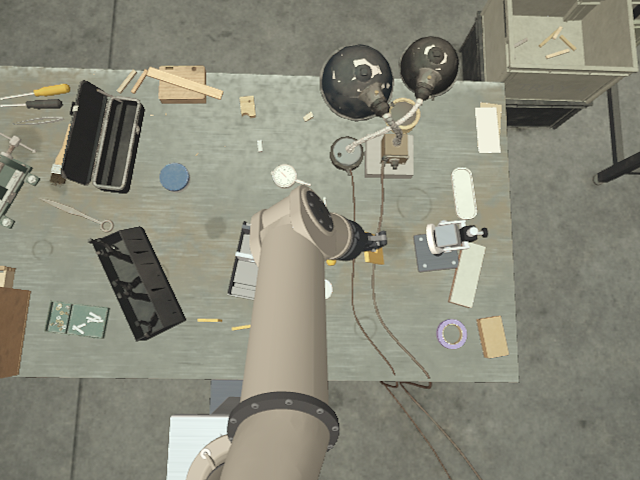

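The views show the plate in front of the camera with nothing disturbed. The wrist view shows the lens disc closer now, at about (555,303), so I'll refit it.

```bash
cat > edge.py <<'E'
from ring import *
import scipy.ndimage as nd
def edges(c,cx,cy,step=10,rmax=62,th=7):
    g=cv2.GaussianBlur(cv2.cvtColor(c["pixels"],cv2.COLOR_BGR2GRAY),(0,0),.8).astype(float); res={}
    for a in range(0,360,step):
        rr=np.arange(10,rmax,.25);A=np.radians(a)
        v=nd.map_coordinates(g,[cy+rr*np.sin(A),cx+rr*np.cos(A)],order=1,mode="nearest");dv=np.gradient(v,.25)
        res[a]=[(rr[i],dv[i]) for i in range(1,len(rr)-1) if abs(dv[i])>th and abs(dv[i])>=abs(dv[i-1]) and abs(dv[i])>abs(dv[i+1])]
    return res
E
python3 - <<'E'
from edge import *
c=ld("wrist6")
cv2.imwrite("pics/w6c.png",cv2.resize(c["pixels"][225:380,500:640],None,fx=3.8,fy=3.8,interpolation=cv2.INTER_CUBIC))
e=edges(c,555,303,20)
for a in e: print(a,[(float(r),round(d)) for r,d in e[a]])
E
```

```text
0 [(11.75, 29), (12.75, 23), (14.75, -46), (15.75, -39), (16.75, -14), (33.75, 30), (34.75, 17), (43.75, 36), (44.75, 35), (45.75, 14)]
20 [(13.5, 25), (15.75, -41), (16.75, -40), (35.5, 32), (47.25, 41)]
40 [(15.25, 26), (18.75, -46), (40.75, 31), (53.75, 35)]
60 [(19.75, 20), (22.25, -41), (46.5, 35), (60.0, 29)]
80 [(24.5, 11), (26.75, -33), (48.0, 32), (49.0, 35)]
100 [(28.0, -20), (45.25, 39), (53.0, -13)]
120 [(26.75, -21), (39.75, 34), (44.25, -12)]
140 [(25.0, -21), (35.0, 35), (38.25, -15)]
160 [(24.25, -16), (33.25, 33), (36.0, -13)]
180 [(24.75, -19), (25.75, -17), (33.75, 37), (34.75, 17), (36.75, -11)]
200 [(27.0, -20), (35.75, 37), (38.75, -12)]
220 [(29.75, -20), (40.75, 35), (44.75, -11)]
240 [(31.5, -21), (46.5, 37), (53.75, 15)]
260 [(27.75, -11), (28.75, -22), (30.0, -16), (47.0, 12), (49.5, 36), (60.25, -12)]
280 [(23.75, -26), (45.25, 36), (60.25, -18)]
300 [(15.75, 16), (19.25, -34), (39.0, 33), (50.5, 22)]
320 [(13.25, 22), (16.0, -42), (16.5, -42), (35.0, 32), (46.0, 31)]
340 [(12.0, 28), (15.0, -41), (32.75, 33), (43.75, 36)]
```

View pics/w6c.png

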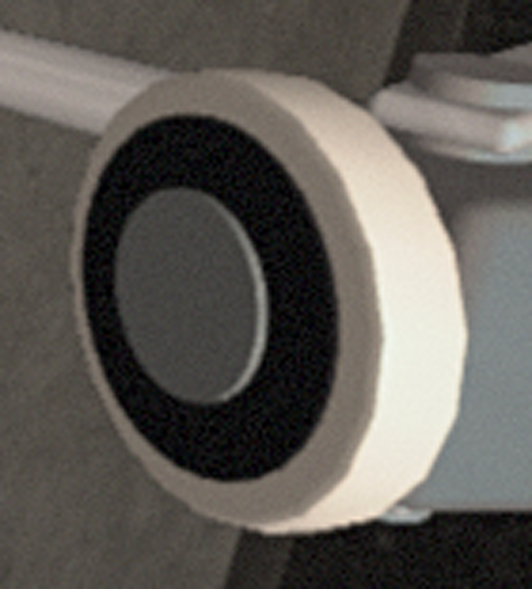

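```bash
python3 - <<'E'
from edge import *
c=ld("wrist6");cx,cy=555,303
e=edges(c,cx,cy,10)
blk,lens,ring=[],[],[]
for a in e:
    A=np.radians(a);pt=lambda r:[cx+r*np.cos(A),cy+r*np.sin(A)]
    b=[r for r,d in e[a] if d>27 and r>32]
    if b: blk.append(pt(b[0]))
    l=[r for r,d in e[a] if r<32 and d>10]
    l2=[r for r,d in e[a] if r<32 and d<-10]
    if a<=60 or a>=300:
        if l: lens.append(pt(l[0]))
    elif 100<=a<=260 and l2: lens.append(pt(l2[0]))
    if a<=60 or a>=310:
        q=[r for r,d in e[a] if d>20 and b and r>b[0]+5]
        if q: ring.append(pt(q[0]))
    elif 100<=a<=230:
        q=[r for r,d in e[a] if d<-7 and r>b[0]]
        if q: ring.append(pt(q[0]))
C0=(.525,-.3805,.2245)
for n,p,r in(("ring",ring,.03),("ring",ring,None),("blk",blk,None),("lens",lens,None)):
    print(n,len(p),fit(c,np.array(p),r,C0),fit(c,np.array(p),r,C0,az=96.4)[0],cv2.fitEllipse(np.float32(p))[0])
# joint triangulation of lens disc centre
el=np.array(cv2.fitEllipse(np.float32(lens))[0])
w5=ld("w5");s=ld("scene0");t=ld("top0")
print(tri([(c,el),(w5,np.array([535,243.7]))]))
print(tri([(c,el),(w5,np.array([535,243.7])),(s,np.array([195,188])/4.5+[340,110]),(t,np.array([182,238])/7+[405,205])]))
# foot corners & pillar base
f=np.array([[346,172],[422,168],[424,245],[347,254]])
F=onz(c,f,.014);print(F.round(4).tolist(),F.mean(0)); 
for i,j in((0,1),(3,2)): d=F[i]-F[j];print(np.degrees(np.arctan2(d[1],d[0])))
for i,j in((3,0),(2,1)): d=F[j]-F[i];print(np.degrees(np.arctan2(d[1],d[0]))+90)
E
```

```text
ring 26 (array([96.9, 27.8]), array([ 0.5235, -0.3868,  0.2229]), np.float64(0.2207), 'rms mm', 0.25) [96.4 27.6] (559.0488891601562, 303.565185546875)
ring 26 (array([96.8, 27.8]), array([ 0.5253, -0.3811,  0.2255]), np.float64(0.0291), 'rms mm', 0.25) [96.4 27.6] (559.0488891601562, 303.565185546875)
blk 36 (array([96.5, 27.1]), array([ 0.5251, -0.3806,  0.2247]), np.float64(0.0242), 'rms mm', 0.18) [96.4 27.1] (554.9031372070312, 302.9636535644531)
lens 30 (array([97.7, 27.7]), array([ 0.5246, -0.38  ,  0.2236]), np.float64(0.0141), 'rms mm', 0.18) [96.4 27.7] (548.4999389648438, 302.4781799316406)
(array([ 0.52578478, -0.37671715,  0.22588494]), [array([0.23, 0.02]), array([-0.15,  0.  ])])
(array([ 0.52495814, -0.38043193,  0.22454117]), [array([ 1.07, -0.37]), array([0.41, 0.35]), array([-0.12,  0.29]), array([-0. ,  0.1])])
[[0.573, -0.3866, 0.014], [0.5844, -0.4879, 0.014], [0.4932, -0.5135, 0.014], [0.4869, -0.4004, 0.014]] [ 0.53438956 -0.44710511  0.014     ]
96.40561136647167
93.20792093263039
99.14340299925453
105.66284632729773
```

```bash
python3 tgt.py 96.6 27.6 "[.5248,-.3803,.224]"; python3 - <<'E'
from h import *
from station import *
s=ld("scene6");o=get_obs();R0=qR(o["tool_rot"])
w,hh,z0=.03,.0475,.0135
im=cv2.resize(s["pixels"][165:230,335:420],None,fx=7,fy=7,interpolation=cv2.INTER_CUBIC)
for yy in(-.004,.004):
    P=[[-.001+a*w,yy,z0+b*hh] for a,b in((-1,-1),(1,-1),(1,1),(-1,1),(0,0))]
    q=proj(s,R0.apply(P)+o["eef_pos"]);print(q.round(1).tolist())
    for p in q: cv2.circle(im,tuple(int(v) for v in (p-[335,165]+.5)*7),3,(0,0,255) if yy<0 else (255,0,0),-1)
cv2.imwrite("pics/s6c.png",im)
E
```

```text
6.25 [ 0.51404863 -0.26849962  0.18244412] [ 0.51285157 -0.26833236  0.18036822] [ 0.0068709   0.34493101 -3.46164403] 0.0858886354665545
dp [-0.05 -0.05  0.07] ang [ 0.09  0.01 -0.04] mm 2.402138325751551 deg 0.4876720009247939
[[375.0, 187.1], [347.8, 180.9], [354.3, 204.7], [379.5, 210.9], [364.1, 196.3]]
[[376.3, 183.9], [349.2, 177.8], [355.5, 201.8], [380.7, 207.9], [365.4, 193.3]]
```

View pics/s6c.png

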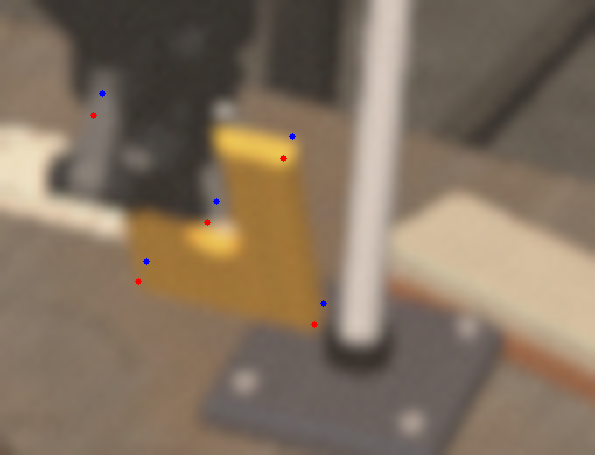

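The plate outline agrees with the predicted corners to about 1–2 px (≈2 mm), so the remaining correction is small. I'll make it, settle, check and hand in.

>>> jog_arm --dp '[[-0.03,-0.02,0.01],[-0.05,-0.03,0.03],[-0.05,-0.03,0.03],[-0.05,-0.03,0.03],[-0.05,-0.03,0.03]]' --angular '[[0.05,0,0],[0.09,0,-0.04],[0.09,0,-0.04],[0.09,0,-0.04],[0.09,0,-0.04]]' --claw '[0,0,0,0,0]'

```text
t: 6.75
eef_pos: [0.5126, -0.2686, 0.1813]
tool_rot: [0.238, 0.97, 0.056, 0.013]
contact_force: [0.7, 0.7, -3.6]
gripper_width: 0.082
```

>>> jog_arm --dp '[[0,0,0],[0,0,0],[0,0,0],[0,0,0],[0,0,0]]' --angular '[[0,0,0],[0,0,0],[0,0,0],[0,0,0],[0,0,0]]' --claw '[0,0,0,0,0]'

```text
t: 7.25
eef_pos: [0.5126, -0.2686, 0.1812]
tool_rot: [0.238, 0.97, 0.056, 0.013]
contact_force: [-0.0, 0.1, -3.2]
gripper_width: 0.08
```

```bash
python3 tgt.py 96.6 27.6 "[.5248,-.3803,.224]"; python3 - <<'E'
from h import *
from station import *
c=read_camera("scene");cv2.imwrite("pics/s7.png",c["pixels"]);o=get_obs();print(o["joint_vel"].round(4),o["t"])
E
```

```text
7.25 [ 0.5125804  -0.26862055  0.18124848] [ 0.51285157 -0.26833236  0.18036822] [-0.01920232  0.13766457 -3.16599348] 0.07961694232858087
dp [ 0.01 -0.03  0.03] ang [-0.    0.02 -0.  ] mm 0.9651067722826057 deg 0.07920423818194454
[-0.0008 -0.0014  0.0017 -0.0002 -0.0001 -0.0009 -0.001 ] 7.3
```

View pics/s7.png

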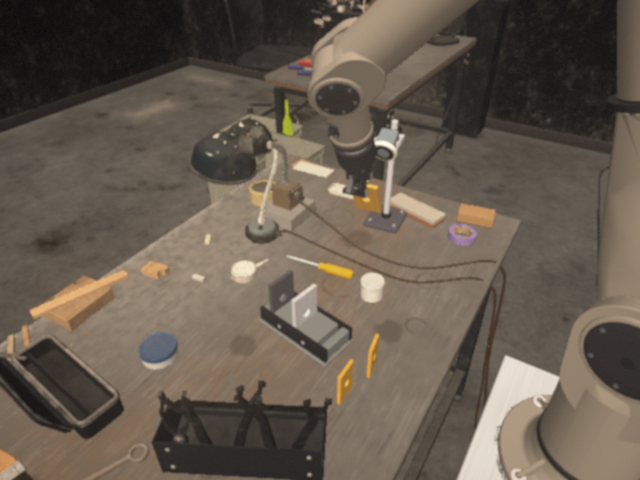

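The final view shows the plate held at about (366,195) in front of the lens at (385,150). The other two plates are still in the rack (281,290 and 305,305) and nothing else has moved.

```bash
python3 -c "
from station import *
print(hand_in())"
```

```text
the job is handed in; nothing more can be done
None
```

I drew the brass plate out of its rack slot and turned a broad face to the inspection lens. I handed the job in at about 7.3 s with the arm still gripping the plate.

**Last checks:** the tool was within about 1 mm and 0.1° of the pose I worked out from the measured lens. That pose puts the plate's middle 120 mm in front of the lens. The joints were at rest and the grip held. In the last scene picture the aluminium and dark plates stood in the rack, and the camera and bystanders looked undisturbed.

**Checks that disagreed:**
- **Lens tilt:** the fits gave 25 to 29° downward, and a rough estimate from the stand's geometry gave about 30 to 32°. I used 27.6°, so the face could be off square by 1 to 2°, or about 4° if the stand estimate is right.
- **Lens position:** the estimates spread by about 2 to 4 mm.
- **Plate in the hand:** the wrist-camera readings of where the plate sits differed by 2 to 3 mm. The outline in the scene view was about 1 to 2 pixels (roughly 2 mm) from where I predicted it.

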